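Open the button jar in its wooden stand

ROBOT

A 7-joint arm with a two-finger parallel gripper is mounted at the origin on the work surface. World frame = base frame: x ahead of the robot, y to its left, z up, the work surface at z = 0. Lengths are in m, angles in rad, forces in N, time in s.
With the tool pointing down it reaches from about 0.425 to 0.925 m from the base axis. Payload 6.8 kg.
Tool frame: the origin (TCP) lies on the centre line of the jaws, within the pads' length; the fingertips stand 11 mm ahead of it and the grasp point (between the pads) lies 8 mm behind it; z points along the fingers, y is the direction in which the jaws open and shut (so a half turn about z gives the same grasp; the last joint's range is limited). The gripper opens to 85 mm and grips with 20 to 120 N. Pads are 22 mm wide; open, the fingers measure 114 mm over their backs; the gripper's body (76 mm by 85 mm) begins 54 mm behind the grasp point. The pads swing forward as they close: fully open they stand 13 mm farther back than shut.
Start: joints at [-1.381, 0.477, 0.022, 1.555, -0.011, 1.109, -0.083], TCP at [0.198, 0.645, 0.242] pointing down, gripper open.
Joint ranges: [-2.96, 2.96], [-0.34, 2.1], [-1.41, 1.46], [0.24, 2.44], [-1.37, 4.51], [0.17, 1.92], [-2.96, 2.96]. Speed limits (rad/s): [2.39, 2.39, 3.14, 3.14, 3.14, 3.14, 3.14].

INTERFACE

Orientations are given as a rotation vector (axis times angle).
In Python, from bench import r gives the robot as it stands.
- The arm moves only by the tool send_rows, never from a script. Its argument "deltas" is a list of rows, each a list of 7 numbers: the opening, from 0 (shut) to 1 (fully open), then the shift along the tool's x, y, z as a fraction of full scale, then the turn, a rotation vector about the tool's x, y, z as a fraction of full scale. In form: [[hand, x, y, z, ax, ay, az], ...]. A call has 1 to 20 rows; each row is the pose to reach, as a shift and turn from the pose commanded when the call began, along the tool's axes at that moment, turning the shorter way round; what a row does not reach only later rows make up. Full scale, the value 1, is 150 mm for a shift and 180 degrees for a turn. A row lasts 1/12 s, in which the tool goes at most 41.7 mm and 7.16 degrees, less where a joint would pass 70% of its speed; a pose out of reach is approached as far as the arm can. A call with a number of a shift or a turn outside -1 to 1 is refused whole. A call with a gripper value outside its range is refused whole. The fingers move at their own pace and stop on an object; "squeeze" is the grip in N (left out, the last holds). Time passes only in rows, so rows that repeat a pose let the fingers close. It gives the time, the measured TCP pose, the force and the opening at its end, in the units of the state.
- r.get_obs(): the state, without advancing time (a new reading comes with each control period).
- r.grab_frame(name): name is "scene" or "side" or "wrist"; returns a dict with "pixels" (480x640x3 uint8, red, green, blue), "camera_matrix" (3x3 intrinsics, pixels), "rvec" (rotation vector, rad) and "tvec" (3), from world to camera coordinates, as OpenCV has them. Camera axes: x right, y down, z forward; pixel columns grow to the right and rows downward; lengths in m; the calibration is good to about 2 mm. The wrist camera is an equidistant fisheye: a pixel r from the principal point sees the ray r / f radians off the axis. A picture is of the moment at which its call begins. There is no depth.
- r.hand_in(): hands the job in, once; it reports no verdict.
The state is a dict: "clock": time; "joints": joint angles; "qvel": joint speeds; "tau": joint torques, N m; "tcp_pos": TCP position; "orientation": TCP orientation; "contact_force": force on the tool from outside, world axes, zero at the start; "moment": the same for the moment, N m; "grip_width": finger opening in m.
Only numpy, scipy, OpenCV 4.12 (cv2) and the standard library are available. Lean on these libraries where they do the work, as an engineer would, in place of code of your own. Each camera call takes 0.05 s, during which the arm holds its last target. There are 200 camera calls.

TASK

I need some buttons. Set the button jar that was left out on the cutting table down into the well of the empty wooden stand, right way up and fully home, with its lid still on, so that the square well keeps the jar from turning. Then unscrew the tight lid until its threads let go, lift it straight off, and finish holding the lid level in the gripper just above the jar's mouth (a gap of about 2 cm), with the jar still fully home in the stand and everything else on the table left where it was.

Things in the scene. Friction and masses are not known exactly. Their poses are not given: they have to be found in the camera images.
- jar: The button jar to open, left standing on the table: clear square glass jar, body 66 x 66 mm and 72 mm high, a shoulder to 78 mm, then a round neck 46 mm across up to the mouth at 98 mm. 105 mm high with its lid on, 0.3 to 0.55 kg. Origin: centre of its underside; z up, x and y square to its flat sides. Unless braced it turns along with the lid.
- jar_mouth (a point): Centre of the jar's mouth, 98 mm above its underside. Three short threads on the neck hold the lid: turned 0.8 rad counter-clockwise (seen from above) relative to the jar, rising 2.5 mm on the way, it lets go: turning gets easy and the liner pushes it up with about 10 N. Between 0.85 and 1.5 rad it lifts straight off. Up to 0.12 rad more of hand turn is lost to the jar's play in the well.
- lid: The button jar's round metal screw lid, 62 mm across its 12 flats (64 over the ridges), 22 mm high, 0.05 kg. Origin: centre of its open lower edge, 83 mm above the jar's underside when screwed on; z up. A rubber gasket and sprung liner keep it tight: 0.4 to 0.8 N m to turn until it lets go. Its sides can be gripped to carry the whole jar; a grip of 40 N or more does not slip.
- stand: The EMPTY wooden jar stand, screwed to the table: block 104 x 104 mm and 34 mm high with a square well 70 x 70 mm in its top, open upward, floor of the well 8 mm above the stand's underside (26 mm deep), with a 4 mm sloping lead-in around the mouth. Origin: centre of its underside, on the table; x and y along its sides.
- other_stand: The second, identical wooden stand, screwed to the table, which already holds the other jar. Origin: centre of its underside.
- other_jar: Another closed button jar of the same shape and size (105 mm high), standing in the second stand; leave it alone. Origin: centre of its underside.
- thread_cone: Cone of dark sewing thread, 68 mm across at the foot, 138 mm high, standing; leave it alone. Origin: centre of its underside.
- pin_tin: Round flat dark steel pin tin, 87 mm across, 33 mm high; leave it alone. Origin: centre of its underside.
- shears: Tailor's shears lying flat, 250 mm long, 16 mm high; leave them alone. Origin: under the pivot; x along the blades.
Mind the look-alikes: they are no part of the job. What is shaped like the lid but green or yellow is not meant.

How it is judged:
On the way, in this order (a step that is already met when the one before it is completed fails the run):
1. the jar stands fully home and upright in the well of the empty stand with its lid still screwed on (horizontal distance between jar and stand below 0.006 m and z of jar in the frame of stand below 0.0105 m and angle between jar's own z axis and vertical below 0.06 rad and z of lid in the frame of jar below 0.0845 m), for 0.2 s.
2. the lid is unscrewed and comes up off the mouth while the jar stays home in the well (z of lid in the frame of jar above 0.1 m and horizontal distance between jar and stand below 0.006 m and z of jar in the frame of stand below 0.0105 m), for 0.1 s.
At the end, for the whole second after the job is handed in: Jar upright (3 deg) and fully home in the empty stand's well (underside within 2.5 mm of the floor, 6 mm of centre). Lid held still by the fingers (over 2 N), level within 11 deg, clear of the jar, lower edge 5 to 45 mm above the mouth and within 20 mm of the jar's axis, through the last second (horizontal distance between jar and stand below 0.006 m and z of jar in the frame of stand below 0.0105 m and angle between jar's own z axis and vertical below 0.06 rad and z of lid in the frame of jar between 0.103 and 0.143 m and horizontal distance between lid and jar below 0.02 m and angle between lid's own z axis and vertical below 0.2 rad and contact force between lid and the fingers above 2 N and contact force between lid and jar below 0.05 N and linear speed of each of lid, jar below 0.03 m/s); the arm keeps its last pose, push and grip.
It fails at once if the jar is let fall instead of being set down (linear speed of jar above 0.4 m/s and contact force between the fingers and lid below 0.1 N and contact force between the fingers and jar below 0.1 N).
It fails at once if the button jar is tipped over (angle between jar's own z axis and vertical above 0.7 rad).
It fails at once if the other jar is disturbed (distance of other_jar from where it was at the start of the episode above 0.015 m or angle between other_jar's own z axis and vertical above 0.15 rad).
It fails at once if the thread cone, pin tin or shears are knocked away (distance of any of thread_cone, pin_tin, shears from where it was at the start of the episode above 0.03 m or angle between thread_cone's own z axis and vertical above 0.5 rad).
It also fails if it takes over 46 s, if anything falls off the work surface, if the arm or the gripper's body presses on something with over 40 N, if the wrist force passes 120 N, or if a joint passes its speed limit or range.

## Working session

There is one attempt and no reset: what is moved stays moved. The work goes in short steps, Python scripts to look and compute and a tool call to move; the robot and the scene stay as the last step left them, time stands still between calls to the robot, and variables do not carry over. Pictures are saved under pics/ and viewed, about 8 in all and at most 12, crops included, and the job is handed in when it is done.

Besides the shell and the picture viewer there is one more tool, called as name(argument=value, ...) on one line, values as JSON. send_rows: Moves the arm, as the interface text tells. Shift numbers are shares of 150 mm and turn numbers shares of 180 degrees, none past 1 either way. Its arguments: {"type":"object","properties":{"deltas":{"type":"array","items":{"type":"array","items":{"type":"number"}}},"squeeze":{"type":"number"}},"required":["deltas"]}

```bash
ls; mkdir -p pics; cat > h.py <<'E'
import numpy as np, cv2
from bench import r
def grab(n,save=None):
    f=r.grab_frame(n); p=np.ascontiguousarray(f["pixels"][:,:,::-1])
    if save: cv2.imwrite("pics/"+save,p)
    return f,p
def ray(f,uv,fish=False):
    K=np.array(f["camera_matrix"]);R=cv2.Rodrigues(np.array(f["rvec"],float))[0];t=np.array(f["tvec"],float).ravel()
    x=(uv[0]-K[0,2])/K[0,0];y=(uv[1]-K[1,2])/K[1,1]
    if fish:
        th=np.hypot(x,y);s=np.sin(th)/max(th,1e-9);d=np.array([x*s,y*s,np.cos(th)])
    else: d=np.array([x,y,1.])
    d=R.T@d; return -R.T@t,d/np.linalg.norm(d)
def onplane(f,uv,z,fish=False):
    o,d=ray(f,uv,fish);return o+d*(z-o[2])/d[2]
def tri(rays):
    A=np.zeros((3,3));b=np.zeros(3)
    for o,d in rays:
        P=np.eye(3)-np.outer(d,d);A+=P;b+=P@o
    p=np.linalg.solve(A,b);return p,[np.linalg.norm((np.eye(3)-np.outer(d,d))@(p-o)) for o,d in rays]
E
python3 - <<'E'
from h import *
o=r.get_obs();print(o)
for n in("scene","side","wrist"):
    f,p=grab(n,n+"0.png");C,_=ray(f,(320,240));print(n,C,np.array(f["camera_matrix"]).round(1).tolist())
E
```

```text
pics
{'clock': 0.0, 'joints': array([-1.38110879,  0.47779646,  0.02233009,  1.5564484 , -0.01149419,
        1.10927833, -0.08309551]), 'qvel': array([ 6.22905248e-04, -1.01160046e-03,  4.85662908e-04, -4.29183639e-05,
        6.04948070e-04, -1.44681752e-04,  1.27559912e-04]), 'tau': array([ 5.83587662e-04, -5.96438956e+01,  1.60837054e+00, -2.81191814e+01,
        1.25367130e-02,  9.35553282e-03, -1.84676901e-05]), 'tcp_pos': array([0.19789143, 0.64474982, 0.24132923]), 'orientation': array([-4.65959244e-01, -3.10670874e+00,  2.82340377e-03]), 'contact_force': array([ 0.06931668, -0.25140247,  1.05510368]), 'moment': array([ 0.02825184, -0.00972466, -0.05197758]), 'grip_width': 0.08534694489764022}
scene [ 0.96206427 -0.36783887  0.73833078] [[513.1, 0.0, 326.4], [0.0, 513.1, 240.5], [0.0, 0.0, 1.0]]
side [0.34305764 0.64710072 0.69103709] [[447.6, 0.0, 321.6], [0.0, 447.6, 237.4], [0.0, 0.0, 1.0]]
wrist [0.12359789 0.66750603 0.37306925] [[371.6, 0.0, 320.9], [0.0, 371.6, 234.8], [0.0, 0.0, 1.0]]
```

View pics/scene0.png

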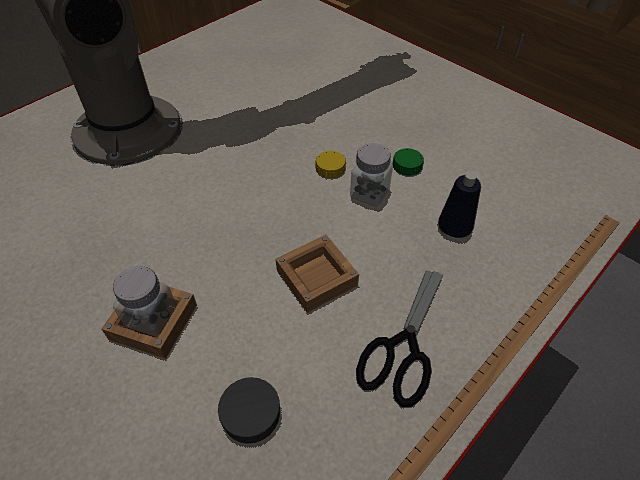

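View pics/side0.png

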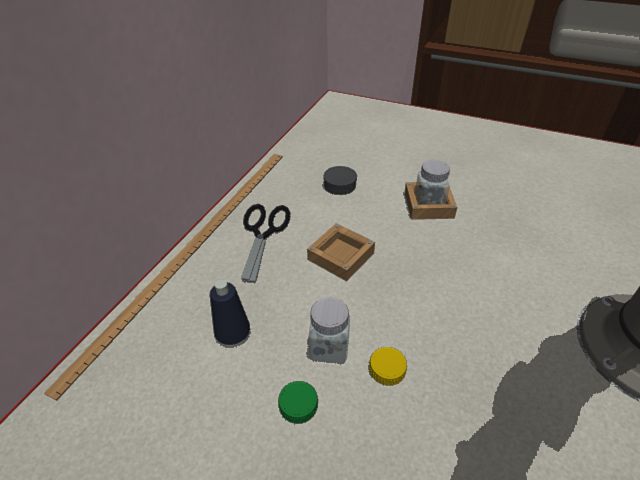

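View pics/wrist0.png

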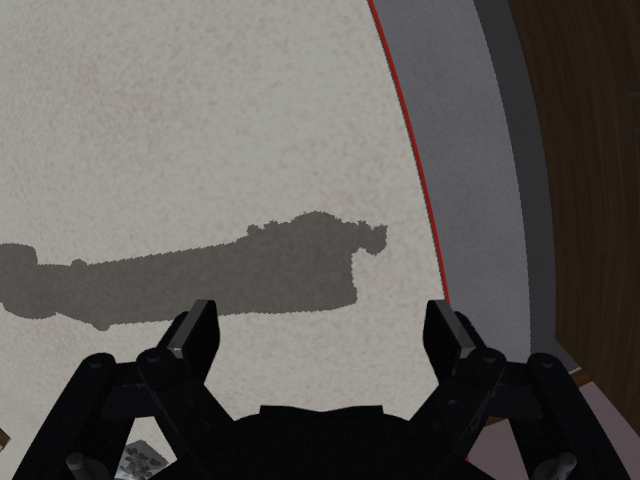

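The scene view shows the jar's lid at (374,156) and the empty stand at (318,272). The side view shows the lid at (330,316) and the stand at (341,250). The wrist view only shows a corner of the jar at (140,460). Next I'll enlarge crops of the jar and stand.

```bash
python3 - <<'E'
import cv2,numpy as np
a=cv2.imread("pics/scene0.png");b=cv2.imread("pics/side0.png")
c=lambda p,x,y:cv2.resize(p[y:y+75,x:x+100],(400,300),interpolation=cv2.INTER_CUBIC)
def g(p): return np.clip(p*1.5,0,255).astype(np.uint8)
out=np.vstack([np.hstack([c(a,325,138),c(b,280,292)]),np.hstack([c(a,268,234),c(b,292,216)])])
cv2.imwrite("pics/crop1.png",g(out))
for n,p,(x,y) in(("scene",a,(374,152)),("side",b,(330,314)),("sc wood",a,(318,245)),("table",a,(250,250)),("glass",a,(370,190)),("glassS",b,(328,340)),("rim side",a,(374,166))):
    print(n,cv2.cvtColor(p[y:y+1,x:x+1],cv2.COLOR_BGR2HSV)[0,0],p[y,x])
E
```

```text
scene [173   9 115] [112 111 115]
side [128   7 155] [155 151 152]
sc wood [ 14 133  88] [42 64 88]
table [ 21  31 133] [117 128 133]
glass [105  25  41] [41 39 37]
glassS [98 23 88] [88 86 80]
rim side [150  10  49] [49 47 49]
```

View pics/crop1.png

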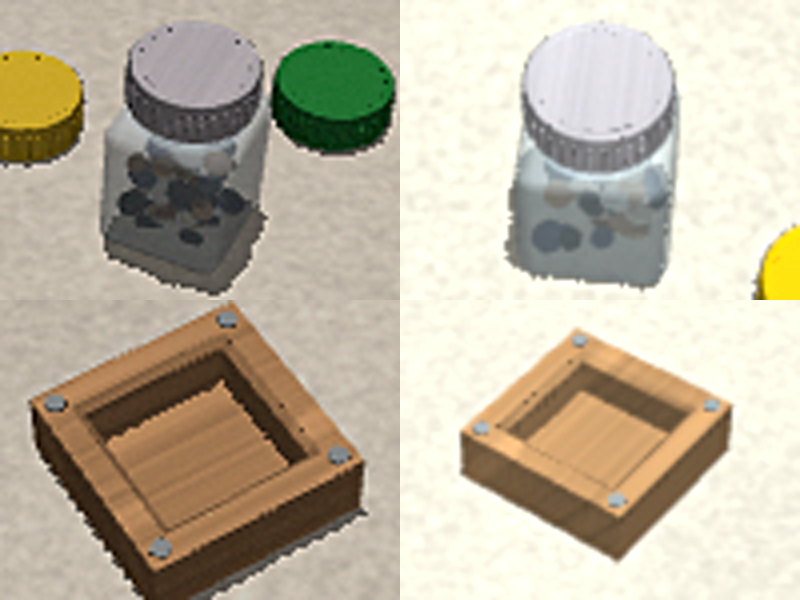

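The crops give the corners of the stand's top and the lid-top ellipses. Casting these now.

```bash
python3 - <<'E'
from h import *
fs,_=grab("scene");fd,_=grab("side")
S=[(275.5,259.5),(326,234.5),(358.75,274.75),(306.75,302.25)]
D=[(335.75,223.5),(375.25,242),(347,270.25),(307,249)]
A=np.array([onplane(fs,u,.034) for u in S]);B=np.array([onplane(fd,u,.034) for u in D])
print(A.round(3));print(B.round(3))
P=[]
for a,u in zip(A,S):
    k=np.argmin(np.linalg.norm(B-a,axis=1));p,e=tri([ray(fs,u),ray(fd,D[k])]);P.append(p);print("corner",p.round(4),np.round(e,4))
P=np.array(P);c=P.mean(0);print("stand",c.round(4))
for Q in(A,B,P):
    print(Q.mean(0).round(4),[round(np.degrees(np.arctan2(*(Q[(i+1)%4]-Q[i])[1::-1]))%90,1) for i in range(4)],[round(np.linalg.norm(Q[(i+1)%4]-Q[i]),4) for i in range(4)])
p,e=tri([ray(fs,(373.75,154.75)),ray(fd,(329.75,312.5))]);print("lid top",p.round(4),np.round(e,4),onplane(fs,(373.75,154.75),.105).round(4),onplane(fd,(329.75,312.5),.105).round(4))
for n,f,u in(("bl",fs,(351.2,198.7)),("bf",fs,(376,206)),("br",fs,(390,191)),("sl",fd,(308,357.7)),("sr",fd,(345,363)),("cone",fs,(457,233)),("coneS",fd,(231,338)),("tin",fs,(249,425)),("oj",fs,(137,280))):
    print(n,onplane(f,u,0 if n!="oj" else .113).round(4))
T=cv2.Rodrigues(r.get_obs()["orientation"])[0];print(T.round(3))
E
```

```text
[[ 0.532 -0.034  0.034]
 [ 0.556  0.067  0.034]
 [ 0.657  0.041  0.034]
 [ 0.632 -0.058  0.034]]
[[ 0.63  -0.055  0.034]
 [ 0.529 -0.032  0.034]
 [ 0.554  0.068  0.034]
 [ 0.654  0.045  0.034]]
corner [ 0.5302 -0.0336  0.032 ] [0.0007 0.0007]
corner [0.5547 0.0677 0.0329] [0.0004 0.0004]
corner [0.6554 0.0427 0.0314] [0.0003 0.0003]
corner [ 0.6311 -0.0573  0.0314] [0.0001 0.0001]
stand [0.5929 0.0049 0.0319]
[0.5943 0.0039 0.034 ] [np.float64(76.9), np.float64(75.6), np.float64(76.2), np.float64(76.5)] [np.float64(0.1042), np.float64(0.1044), np.float64(0.1026), np.float64(0.1032)]
[0.5917 0.0067 0.034 ] [np.float64(77.4), np.float64(76.0), np.float64(76.7), np.float64(76.4)] [np.float64(0.1033), np.float64(0.1036), np.float64(0.1026), np.float64(0.1023)]
[0.5929 0.0049 0.0319] [np.float64(76.4), np.float64(76.0), np.float64(76.3), np.float64(76.8)] [np.float64(0.1043), np.float64(0.1038), np.float64(0.1029), np.float64(0.1037)]
lid top [0.5238 0.228  0.102 ] [0.0006 0.0006] [0.5264 0.2255 0.105 ] [0.5224 0.2298 0.105 ]
bl [0.5076 0.1911 0.    ]
bf [0.5562 0.2104 0.    ]
br [0.5496 0.2623 0.    ]
sl [0.5505 0.2617 0.    ]
sr [0.4868 0.2455 0.    ]
cone [0.7118 0.2636 0.    ]
coneS [ 0.6978  0.2809 -0.    ]
tin [ 0.7041 -0.248   0.    ]
oj [ 0.4614 -0.24    0.113 ]
[[-0.956  0.293 -0.   ]
 [ 0.293  0.956 -0.001]
 [-0.    -0.001 -1.   ]]
```

The stand's top triangulates to z 0.032 (expected 0.034), with centre (0.593, 0.005) and yaw −13.6°. The lid top is at (0.524, 0.228) and z 0.102 (expected 0.105), with the jar's yaw about +14°. I'm moving over the jar for a close check.

send_rows(deltas=[[1, -0.15, -0.1, 0, 0, 0, 0], [1, -0.35, -0.25, 0, 0, 0, 0], [1, -0.56, -0.39, 0, 0, 0, 0], [1, -0.77, -0.54, 0, 0, 0, 0], [1, -0.965, -0.673, 0, 0, 0, 0]], squeeze=60)

```text
clock: 0.67
tcp_pos: [0.3081, 0.5042, 0.2422]
orientation: [0.467, 3.106, -0.001]
contact_force: [0.2, 0.6, 0.1]
grip_width: 0.0855
```

send_rows(deltas=[[1, -0.2, -0.14, 0, 0, 0, 0], [1, -0.4, -0.28, 0, 0, 0, 0], [1, -0.6, -0.42, 0, 0, 0, 0], [1, -0.8, -0.55, 0, 0, 0, 0], [1, -0.965, -0.673, 0, 0, 0, 0]])

```text
clock: 1.08
tcp_pos: [0.4172, 0.365, 0.2425]
orientation: [0.468, 3.106, 0.0]
contact_force: [1.0, 0.4, 0.2]
grip_width: 0.0852
```

send_rows(deltas=[[1, -0.2, -0.14, 0, 0, 0, 0.035], [1, -0.4, -0.28, 0, 0, 0, 0.07], [1, -0.6, -0.42, 0, 0, 0, 0.11], [1, -0.8, -0.55, 0, 0, 0, 0.15], [1, -0.965, -0.673, 0, 0, 0, 0.19], [1, -0.965, -0.673, 0, 0, 0, 0.23], [1, -0.965, -0.673, 0, 0, 0, 0.265], [1, -0.965, -0.673, 0, 0, 0, 0.3], [1, -0.965, -0.673, 0, 0, 0, 0.326], [1, -0.965, -0.673, 0, 0, 0, 0.326], [1, -0.965, -0.673, 0, 0, 0, 0.326]])

```text
clock: 2.0
tcp_pos: [0.5242, 0.2284, 0.2422]
orientation: [-1.925, -2.483, 0.0]
contact_force: [0.0, -0.4, 1.4]
grip_width: 0.0854
```

```bash
python3 - <<'E'
from h import *
o=r.get_obs();print(o["clock"],o["tcp_pos"].round(4),cv2.Rodrigues(o["orientation"])[0].round(3),o["contact_force"].round(1),o["joints"].round(2))
f,p=grab("wrist","wrist1.png")
np.savez("w1.npz",rvec=f["rvec"],tvec=f["tvec"],camera_matrix=f["camera_matrix"])
E
```

```text
2.0 [0.5242 0.2284 0.2422] [[-0.249  0.969 -0.   ]
 [ 0.969  0.249 -0.   ]
 [-0.    -0.    -1.   ]] [ 0.  -0.4  1.4] [-0.84  0.32  0.4   1.83 -0.14  1.02 -0.13]
```

View pics/wrist1.png

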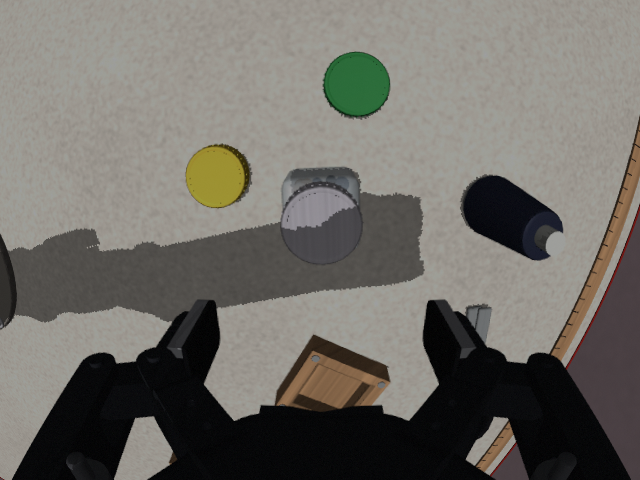

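The wrist view shows the lid top as a circle centred near (321,224) with radius about 40 px. The jar's back edge at row 168 lies level in the image, so the jar is aligned with the jaws.

```bash
python3 - <<'E'
from h import *
f=dict(np.load("w1.npz"))
g=lambda u,z:onplane(f,u,z,True)
L=[g(u,.105) for u in((281,225),(362,225),(321,265),(321,184.5))]
print(np.round(L,4));print("ctr",np.mean(L[:2],0),np.mean(L[2:],0),np.linalg.norm(L[0]-L[1]),np.linalg.norm(L[2]-L[3]))
a,b=g((292,168.5),.072),g((352,168),.072);print("back edge yaw",np.degrees(np.arctan2(b[1]-a[1],b[0]-a[0])),np.linalg.norm(a-b))
fs,_=grab("scene");fd,_=grab("side")
print(tri([ray(f,(321.3,224.8),True),ray(fs,(373.75,154.75)),ray(fd,(329.75,312.5))]))
E
```

```text
[[0.4951 0.2205 0.105 ]
 [0.5544 0.2358 0.105 ]
 [0.5325 0.1965 0.105 ]
 [0.5167 0.258  0.105 ]]
ctr [0.52476741 0.22814345 0.105     ] [0.52460532 0.22724259 0.105     ] 0.06125281270905101 0.06342702517333222
back edge yaw 14.957903002588747 0.048992409373384005
(array([0.52422031, 0.22771956, 0.10215055]), [np.float64(0.0006317266513445249), np.float64(0.0004791863645592152), np.float64(0.0009154051241960728)])
```

send_rows(deltas=[[1, -0.004, 0, 0.12, 0, 0, 0], [1, -0.004, 0, 0.32, 0, 0, 0], [1, -0.004, 0, 0.55, 0, 0, 0], [1, -0.004, 0, 0.75, 0, 0, 0], [1, -0.004, 0, 0.9, 0, 0, 0], [1, -0.004, 0, 1.0, 0, 0, 0], [1, -0.004, 0, 1.0, 0, 0, 0], [1, -0.004, 0, 1.0, 0, 0, 0]])

```text
clock: 2.82
tcp_pos: [0.5242, 0.2275, 0.092]
orientation: [-1.928, -2.48, 0.002]
contact_force: [1.0, 0.5, 0.3]
grip_width: 0.0856
```

send_rows(deltas=[[0, 0, 0, 0, 0, 0, 0], [0, 0, 0, 0, 0, 0, 0], [0, 0, 0, 0, 0, 0, 0], [0, 0, 0, 0, 0, 0, 0], [0, 0, 0, 0, 0, 0, 0], [0, 0, 0, 0, 0, 0, 0], [0, 0, 0, 0, 0, 0, 0], [0, 0, 0, 0, 0, 0, 0], [0, 0, 0, 0, 0, 0, 0], [0, 0, 0, 0, 0, 0, 0]], squeeze=80)

```text
clock: 3.65
tcp_pos: [0.5253, 0.2282, 0.0946]
orientation: [1.928, 2.48, 0.004]
contact_force: [-3.8, -1.8, 10.0]
grip_width: 0.0609
```

send_rows(deltas=[[0, 0, 0, -0.03, 0, 0, 0], [0, 0, 0, -0.08, 0, 0, 0], [0, 0, 0, -0.18, 0, 0, 0], [0, 0, 0, -0.3, 0, 0, 0], [0, 0, 0, -0.45, 0, 0, 0], [0, 0, 0, -0.56, 0, 0, 0], [0, 0, 0, -0.6, 0, 0, 0], [0, 0, 0, -0.6, 0, 0, 0], [0, 0, 0, -0.6, 0, 0, 0]])

```text
clock: 4.4
tcp_pos: [0.524, 0.2278, 0.182]
orientation: [-1.928, -2.48, 0.0]
contact_force: [0.5, 0.2, -5.4]
grip_width: 0.0602
```

```bash
python3 - <<'E'
from h import *
o=r.get_obs();print(o["clock"],o["tcp_pos"].round(4),o["contact_force"].round(1),o["moment"].round(2),o["grip_width"],o["joints"].round(2))
_,a=grab("scene","scene2.png");_,b=grab("side","side2.png");_,w=grab("wrist","wrist2.png")
c=lambda p,x,y,W,H:cv2.resize(p[y:y+H,x:x+W],(400,300),interpolation=cv2.INTER_CUBIC)
out=np.vstack([np.hstack([c(a,300,90,133,100),c(b,260,250,160,120)]),np.hstack([c(w,200,230,240,180),w[:0] if 0 else cv2.resize(b,(400,300))])])
cv2.imwrite("pics/crop2.png",np.clip(out*1.3,0,255).astype(np.uint8))
E
```

```text
4.4 [0.524  0.2278 0.182 ] [ 0.5  0.2 -5.4] [-0.03 -0.02 -0.03] 0.0602159701186137 [-0.82  0.39  0.38  1.89 -0.18  0.9  -0.1 ]
```

View pics/crop2.png

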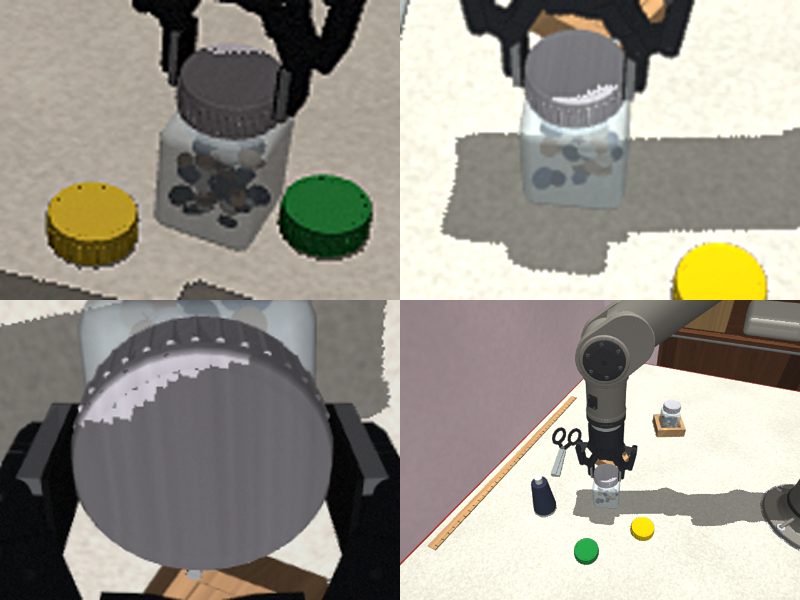

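The jar is held upright by its lid. The wrist view shows the lid centred between the pads, with its circle centre near (321,316) and the body's sides vertical. I'm now checking its yaw and offset from the TCP.

```bash
python3 - <<'E'
from h import *
fw,w=grab("wrist");fd,_=grab("side");fs,_=grab("scene")
zb=.0874
L=[onplane(fw,u,zb+.105,True) for u in((244,316),(399.5,316),(321,391),(321,240.5))]
print("lid",np.mean(L[:2],0).round(4),np.mean(L[2:],0).round(4),np.linalg.norm(L[0]-L[1]))
a,b=onplane(fd,(308.8,331.2),zb),onplane(fd,(349.2,333.2),zb);print("side",a.round(4),b.round(4),np.linalg.norm(a-b),np.degrees(np.arctan2(*(a-b)[1::-1])))
a,b=onplane(fs,(351.7,164),zb),onplane(fs,(382.7,173.3),zb);print("scene",a.round(4),b.round(4),np.linalg.norm(a-b),np.degrees(np.arctan2(*(b-a)[1::-1])))
E
```

```text
lid [0.5222 0.2343 0.1924] [0.5227 0.231  0.1924] 0.058679428233725406
side [0.544  0.2656 0.0874] [0.4826 0.2431 0.0874] 0.06542636819914473 20.084973026463324
scene [0.5016 0.1931 0.0874] [0.5596 0.2141 0.0874] 0.06170210700543721 19.948169013423527
```

```bash
python3 - <<'E'
from h import *
# body back edge / side edges in the wrist picture
w=cv2.imread("pics/wrist2.png");p=w[150:290,220:420]
cv2.imwrite("pics/crop3.png",np.clip(cv2.resize(p,(800,560),interpolation=cv2.INTER_CUBIC)*1.3,0,255).astype(np.uint8))
E
```

```text
(no output)
```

View pics/crop3.png

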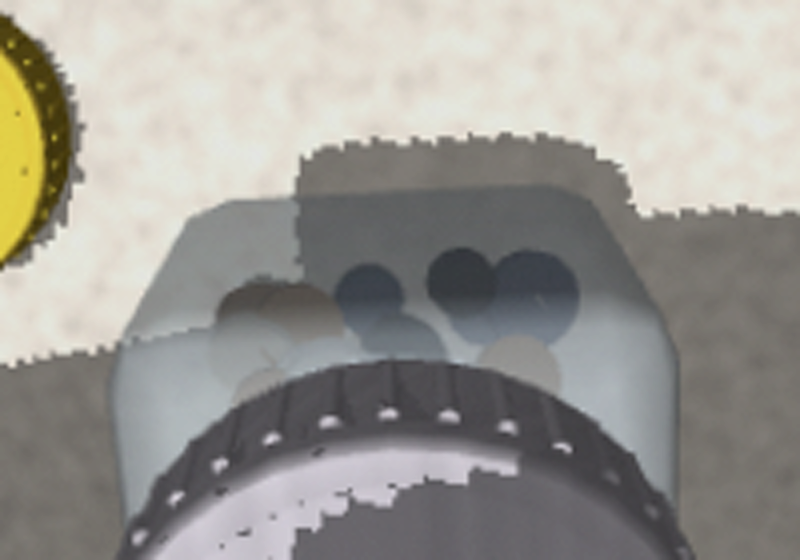

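Crop 3 shows the jar's lower back edge running from about (279,200) to (360,196) in the wrist image, so it has turned slightly against the jaws. The side and scene views both give a yaw of about 20°. The top face's far rim is at row 260, not 240, so I'm recomputing the lid centre.

```bash
python3 - <<'E'
from h import *
fw,w=grab("wrist");o=r.get_obs();T=cv2.Rodrigues(o["orientation"])[0];tc=o["tcp_pos"]
for zt in(.1924,.188):
    L=np.array([onplane(fw,u,zt,True) for u in((321,391),(321,260))]);print("lid top in tool",((L-tc)@T).round(4),np.linalg.norm(L[0]-L[1]))
for z in (.082,.0874,.094):
    a,b=[onplane(fw,u,z,True) for u in((278.75,200),(360,196.25))];print("back bottom yaw",np.degrees(np.arctan2(*(b-a)[1::-1])),((a-tc)@T).round(4),((b-tc)@T).round(4))
a,b=[onplane(fw,u,.0874+.070,True) for u in((248,247),(390,245))]
print("body sides z.070",((a-tc)@T).round(4),((b-tc)@T).round(4))
f1=dict(np.load("w1.npz"));L=np.array([onplane(f1,u,.105,True) for u in((321,265),(321,190))]);print(L.round(4),L.mean(0),np.linalg.norm(L[0]-L[1]))
print("tool yaw",np.degrees(np.arctan2(T[1,1],T[0,1])))
E
```

```text
lid top in tool [[-0.0303 -0.0001 -0.0108]
 [ 0.0298 -0.0001 -0.0108]] 0.060067263631198624
lid top in tool [[-0.0342 -0.0001 -0.0064]
 [ 0.0281 -0.0001 -0.0064]] 0.062258508374632426
back bottom yaw 16.99816024211357 [ 0.0271 -0.0271  0.0996] [0.0296 0.0247 0.0995]
back bottom yaw 16.998160242113592 [ 0.0283 -0.0264  0.0942] [0.0307 0.0241 0.0941]
back bottom yaw 16.9981602421136 [ 0.0297 -0.0257  0.0876] [0.0321 0.0234 0.0875]
body sides z.070 [ 0.0221 -0.033   0.0242] [0.0231 0.0309 0.0241]
[[0.5325 0.1965 0.105 ]
 [0.5177 0.254  0.105 ]] [0.52511863 0.22525161 0.105     ] 0.059314839881607045
tool yaw 14.250925714104705
```

The jar is centred in the tool to about 1–2 mm, and its yaw against the tool is about +4° (the estimates run from 2.7 to 5.7). I'll carry it past the stand so the wrist camera can see the well, turning it on the way.

send_rows(deltas=[[0, -0.06, -0.008, 0, 0, 0, 0], [0, -0.2, -0.025, 0, 0, 0, 0], [0, -0.38, -0.05, 0, 0, 0, 0], [0, -0.58, -0.074, 0, 0, 0, 0], [0, -0.78, -0.1, 0, 0, 0, 0], [0, -1.0, -0.127, 0, 0, 0, 0]])

```text
clock: 5.25
tcp_pos: [0.5428, 0.0762, 0.1823]
orientation: [-1.928, -2.481, -0.0]
contact_force: [0.4, -0.7, -3.9]
grip_width: 0.0604
```

send_rows(deltas=[[0, -0.2, -0.025, 0, 0, 0, 0.02], [0, -0.4, -0.05, 0, 0, 0, 0.05], [0, -0.58, -0.074, 0, 0, 0, 0.08], [0, -0.75, -0.095, 0, 0, 0, 0.11], [0, -0.89, -0.113, 0, 0, 0, 0.135], [0, -0.97, -0.123, 0, 0, 0, 0.16], [0, -1.0, -0.127, 0, 0, 0, 0.177], [0, -1.0, -0.127, 0, 0, 0, 0.177], [0, -1.0, -0.127, 0, 0, 0, 0.177], [0, -1.0, -0.127, 0, 0, 0, 0.177]])

```text
clock: 6.08
tcp_pos: [0.5612, -0.0717, 0.1821]
orientation: [-2.532, -1.858, -0.0]
contact_force: [0.7, 0.4, -5.2]
grip_width: 0.0603
```

```bash
python3 - <<'E'
from h import *
o=r.get_obs();print(o["clock"],o["tcp_pos"].round(4),cv2.Rodrigues(o["orientation"])[0].round(3),o["contact_force"].round(1),o["joints"].round(2))
f,p=grab("wrist","wrist3.png");np.savez("w3.npz",rvec=f["rvec"],tvec=f["tvec"],camera_matrix=f["camera_matrix"])
cv2.imwrite("pics/crop4.png",np.clip(cv2.resize(p[50:350,120:520],(800,600),interpolation=cv2.INTER_CUBIC)*1.3,0,255).astype(np.uint8))
E
```

```text
6.0833 [ 0.5612 -0.0717  0.1821] [[ 0.3    0.954 -0.   ]
 [ 0.954 -0.3    0.001]
 [ 0.    -0.001 -1.   ]] [ 0.7  0.4 -5.2] [-0.44  0.41  0.58  1.91 -0.28  0.9  -0.02]
```

View pics/crop4.png

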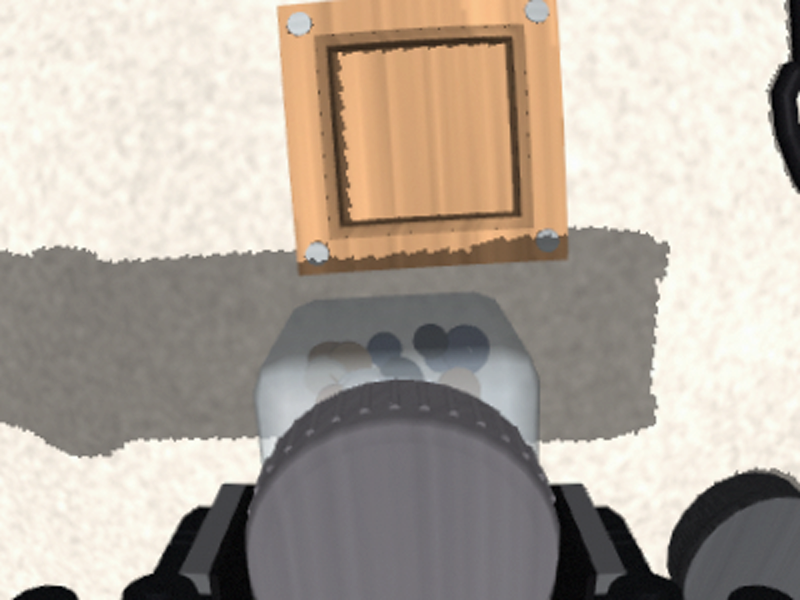

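The wrist view shows the stand squarely, with screws at crop positions (299,24), (537,11), (317,252) and (546,240). The jar's lower back edge runs from (315,302) to (487,292), nearly parallel to the stand's near edge from (299,274) to (568,259).

```bash
python3 - <<'E'
from h import *
f=dict(np.load("w3.npz"));o=r.get_obs();T=cv2.Rodrigues(o["orientation"])[0];tc=o["tcp_pos"]
g=lambda u,z:onplane(f,(120+u[0]/2,50+u[1]/2),z,True)
S=np.array([g(u,.035) for u in((299,24),(537,11),(546,240),(317,252))])
W=np.array([g(u,.034) for u in((318,37),(525,25),(528,225),(334,238))])  # lead-in outer edge
for Q in(S,W): print(Q.mean(0).round(4),[round(np.linalg.norm(Q[(i+1)%4]-Q[i]),4) for i in range(4)],[round((np.degrees(np.arctan2(*(Q[(i+1)%4]-Q[i])[1::-1]))+45)%90-45,1) for i in range(4)])
a,b=g((299,274),.034),g((568,259),.034);print("near edge",np.degrees(np.arctan2(*(b-a)[1::-1])),np.linalg.norm(a-b))
for u,v in(((315,302),(487,292)),((322,303),(482,292))):
    a,b=g(u,.0874),g(v,.0874);print("jar",np.degrees(np.arctan2(*(b-a)[1::-1])),((a-tc)@T).round(4),((b-tc)@T).round(4))
c=S.mean(0);print("stand in tool",((c-tc)@T).round(4), tc)
E
```

```text
[0.5941 0.0035 0.035 ] [np.float64(0.0881), np.float64(0.0876), np.float64(0.0873), np.float64(0.087)] [np.float64(-13.7), np.float64(-14.2), np.float64(-14.1), np.float64(-13.7)]
[0.5946 0.0033 0.034 ] [np.float64(0.0768), np.float64(0.0765), np.float64(0.0738), np.float64(0.0767)] [np.float64(-13.5), np.float64(-15.7), np.float64(-13.3), np.float64(-13.5)]
near edge -13.94486035570215 0.1038289889537119
jar -14.017215074073057 [ 0.0273 -0.027   0.0948] [0.0306 0.0267 0.0948]
jar -13.391495692808139 [ 0.027  -0.0248  0.0948] [0.0305 0.0251 0.0948]
stand in tool [0.0814 0.0088 0.1472] [ 0.5613157  -0.07154178  0.18216909]
```

send_rows(deltas=[[0, 0.05, 0.005, 0, 0, 0, 0], [0, 0.16, 0.016, 0, 0, 0, 0], [0, 0.3, 0.03, 0, 0, 0, 0], [0, 0.44, 0.044, 0.05, 0, 0, 0], [0, 0.53, 0.053, 0.15, 0, 0, 0], [0, 0.554, 0.055, 0.25, 0, 0, 0], [0, 0.554, 0.055, 0.31, 0, 0, 0], [0, 0.554, 0.055, 0.34, 0, 0, 0], [0, 0.554, 0.055, 0.34, 0, 0, 0], [0, 0.554, 0.055, 0.34, 0, 0, 0]])

```text
clock: 6.97
tcp_pos: [0.5944, 0.0035, 0.1317]
orientation: [2.536, 1.854, -0.0]
contact_force: [0.5, -1.2, -3.9]
grip_width: 0.0601
```

send_rows(deltas=[[0, 0, 0, 0.015, 0, 0, 0], [0, 0, 0, 0.03, 0, 0, 0], [0, 0, 0, 0.045, 0, 0, 0], [0, 0, 0, 0.06, 0, 0, 0], [0, 0, 0, 0.075, 0, 0, 0], [0, 0, 0, 0.08, 0, 0, 0], [0, 0, 0, 0.08, 0, 0, 0]])

```text
clock: 7.55
tcp_pos: [0.5942, 0.0044, 0.119]
orientation: [-2.535, -1.855, 0.001]
contact_force: [0.5, 0.1, -4.6]
grip_width: 0.0602
```

The jar's underside is at about 0.0245, which is inside the well, with no contact force. I'll go on slowly to the floor.

send_rows(deltas=[[0, 0, 0, 0.015, 0, 0, 0], [0, 0, 0, 0.03, 0, 0, 0], [0, 0, 0, 0.045, 0, 0, 0], [0, 0, 0, 0.06, 0, 0, 0], [0, 0, 0, 0.075, 0, 0, 0], [0, 0, 0, 0.075, 0, 0, 0], [0, 0, 0, 0.075, 0, 0, 0]])

```text
clock: 8.13
tcp_pos: [0.5943, 0.0043, 0.1078]
orientation: [-2.535, -1.855, 0.001]
contact_force: [0.3, -0.4, -5.3]
grip_width: 0.0606
```

send_rows(deltas=[[0, 0, 0, 0.01, 0, 0, 0], [0, 0, 0, 0.02, 0, 0, 0], [0, 0, 0, 0.03, 0, 0, 0], [0, 0, 0, 0.04, 0, 0, 0], [0, 0, 0, 0.045, 0, 0, 0], [0, 0, 0, 0.045, 0, 0, 0], [0, 0, 0, 0.045, 0, 0, 0]])

```text
clock: 8.72
tcp_pos: [0.5946, 0.0044, 0.1029]
orientation: [-2.535, -1.855, -0.002]
contact_force: [-5.1, 0.2, 11.3]
grip_width: 0.0607
```

send_rows(deltas=[[0, 0, 0, 0.007, 0, 0, 0], [0, 0, 0, 0.014, 0, 0, 0], [0, 0, 0, 0.014, 0, 0, 0]])

```text
clock: 8.97
tcp_pos: [0.5948, 0.0043, 0.1018]
orientation: [-2.535, -1.854, -0.003]
contact_force: [-9.1, -0.0, 21.7]
grip_width: 0.0604
```

```bash
python3 - <<'E'
from h import *
o=r.get_obs();print(o["clock"],o["tcp_pos"].round(4),o["contact_force"].round(1),o["moment"].round(2),o["joints"].round(2))
_,a=grab("scene","scene5.png");_,b=grab("side","side5.png")
c=lambda p,x,y:cv2.resize(p[y:y+150,x:x+100],(400,600),interpolation=cv2.INTER_CUBIC)
cv2.imwrite("pics/crop5.png",np.clip(np.hstack([c(a,268,165),c(b,292,150)])*1.4,0,255).astype(np.uint8))
E
```

```text
8.9667 [0.5948 0.0043 0.1018] [-9.1 -0.  21.7] [0.26 2.07 0.01] [-0.49  0.56  0.5   1.89 -0.38  0.78 -0.08]
```

View pics/crop5.png

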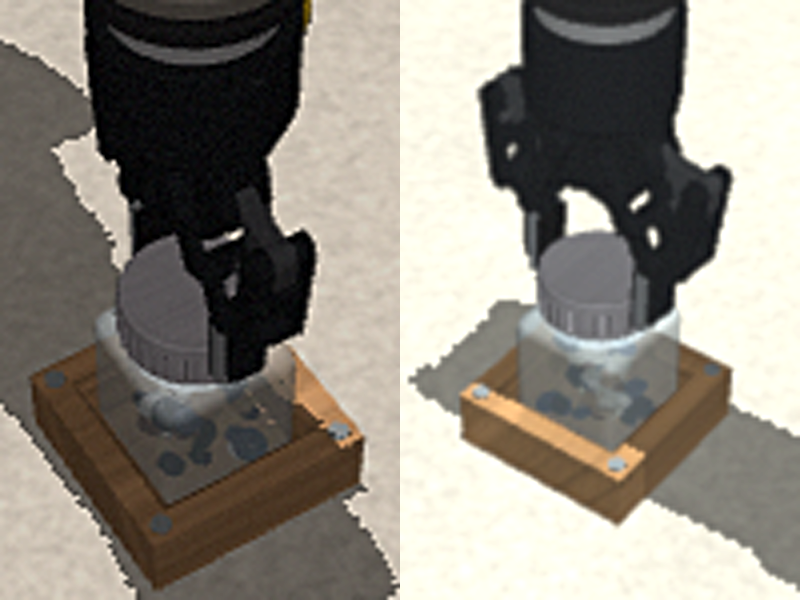

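Both views show the jar seated deep in the well and upright, with the lid on. The TCP stopped at 0.102, where the floor was predicted. I'll release briefly so the jar settles free of side load, then grip again.

send_rows(deltas=[[0.5, 0, 0, -0.01, 0, 0, 0], [1, 0, 0, -0.02, 0, 0, 0], [1, 0, 0, -0.024, 0, 0, 0], [1, 0, 0, -0.024, 0, 0, 0], [1, 0, 0, -0.024, 0, 0, 0], [1, 0, 0, -0.024, 0, 0, 0]])

```text
clock: 9.57
tcp_pos: [0.5945, 0.0044, 0.1026]
orientation: [2.535, 1.855, -0.0]
contact_force: [-0.9, 0.2, 0.1]
grip_width: 0.0852
```

```bash
python3 - <<'E'
from h import *
o=r.get_obs();T=cv2.Rodrigues(o["orientation"])[0];tc=o["tcp_pos"];print(o["clock"],tc.round(4),o["contact_force"].round(1),o["moment"].round(2),o["grip_width"])
f,p=grab("wrist","wrist6.png")
cv2.imwrite("pics/crop6.png",np.clip(cv2.resize(p[150:450,120:520],(800,600),interpolation=cv2.INTER_CUBIC)*1.4,0,255).astype(np.uint8))
E
```

```text
9.5667 [0.5945 0.0044 0.1026] [-0.9  0.2  0.1] [0.06 0.01 0.01] 0.08518759477508549
```

View pics/crop6.png

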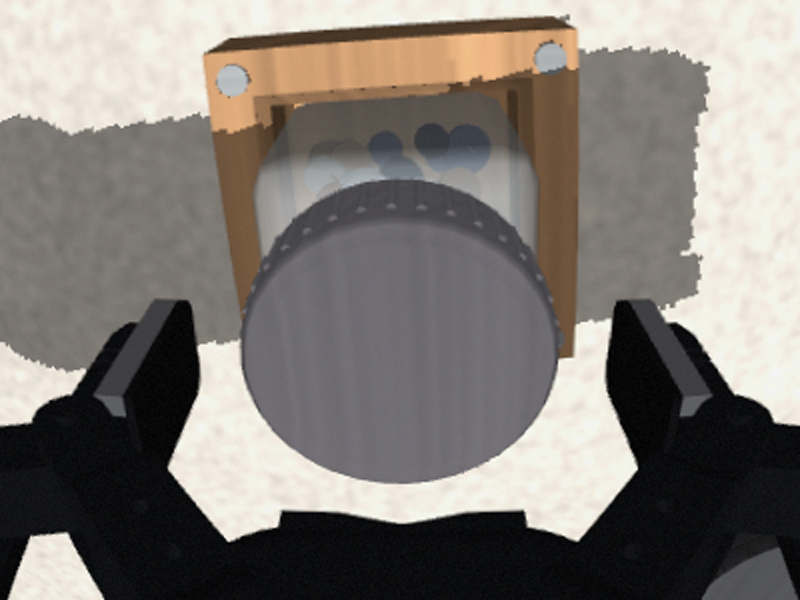

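The wrist view shows the jar free-standing and aligned in the well, its lid centred at about crop (400,350) between the open pads, with no tool force. Gripping again.

send_rows(deltas=[[0, 0, 0, 0, 0, 0, 0], [0, 0, 0, 0, 0, 0, 0], [0, 0, 0, 0, 0, 0, 0], [0, 0, 0, 0, 0, 0, 0], [0, 0, 0, 0, 0, 0, 0], [0, 0, 0, 0, 0, 0, 0], [0, 0, 0, 0, 0, 0, 0], [0, 0, 0, 0, 0, 0, 0]], squeeze=80)

```text
clock: 10.28
tcp_pos: [0.5942, 0.0044, 0.1035]
orientation: [-2.535, -1.855, -0.0]
contact_force: [-4.2, 0.2, 8.9]
grip_width: 0.0604
```

send_rows(deltas=[[0, 0, 0, 0, 0, 0, -0.015], [0, 0, 0, -0.001, 0, 0, -0.035], [0, 0, 0, -0.002, 0, 0, -0.055], [0, 0, 0, -0.003, 0, 0, -0.075], [0, 0, 0, -0.004, 0, 0, -0.095], [0, 0, 0, -0.005, 0, 0, -0.115], [0, 0, 0, -0.006, 0, 0, -0.135], [0, 0, 0, -0.007, 0, 0, -0.15], [0, 0, 0, -0.007, 0, 0, -0.15]])

```text
clock: 11.03
tcp_pos: [0.5944, 0.0042, 0.1047]
orientation: [-2.031, -2.396, -0.001]
contact_force: [-2.8, 0.8, 8.2]
grip_width: 0.0605
```

```bash
python3 - <<'E'
from h import *
o=r.get_obs();T=cv2.Rodrigues(o["orientation"])[0];print(o["tcp_pos"].round(4),o["contact_force"].round(1),o["moment"].round(2),o["grip_width"],"yaw",np.degrees(np.arctan2(T[1,1],T[0,1])),o["joints"].round(2))
E
```

```text
[0.5944 0.0042 0.1047] [-2.8  0.8  8.2] [ 0.1   0.66 -0.28] 0.06046992757498972 yaw 9.437005501364341 [-0.4   0.53  0.38  1.89 -0.28  0.77  0.3 ]
```

send_rows(deltas=[[0, 0, 0, -0.001, 0, 0, -0.015], [0, 0, 0, -0.002, 0, 0, -0.035], [0, 0, 0, -0.003, 0, 0, -0.055], [0, 0, 0, -0.004, 0, 0, -0.075], [0, 0, 0, -0.006, 0, 0, -0.095], [0, 0, 0, -0.008, 0, 0, -0.115], [0, 0, 0, -0.009, 0, 0, -0.135], [0, 0, 0, -0.01, 0, 0, -0.155], [0, 0, 0, -0.01, 0, 0, -0.175], [0, 0, 0, -0.01, 0, 0, -0.195], [0, 0, 0, -0.01, 0, 0, -0.215], [0, 0, 0, -0.01, 0, 0, -0.23], [0, 0, 0, -0.01, 0, 0, -0.23]])

```text
clock: 12.12
tcp_pos: [0.5941, 0.0041, 0.106]
orientation: [-1.053, -2.959, -0.001]
contact_force: [-4.6, 0.2, 10.3]
grip_width: 0.0602
```

```bash
python3 - <<'E'
from h import *
o=r.get_obs();T=cv2.Rodrigues(o["orientation"])[0];print(o["tcp_pos"].round(4),o["contact_force"].round(1),o["moment"].round(2),o["grip_width"],"yaw",np.degrees(np.arctan2(T[1,1],T[0,1])),o["joints"].round(2))
_,a=grab("scene");_,b=grab("side");_,w=grab("wrist")
c=lambda p,x,y:cv2.resize(p[y:y+75,x:x+100],(400,300),interpolation=cv2.INTER_CUBIC)
cv2.imwrite("pics/crop7.png",np.clip(np.vstack([np.hstack([c(a,268,220),c(b,292,200)]),np.hstack([cv2.resize(w,(400,300)),cv2.resize(w[150:330,200:440],(400,300))])])*1.4,0,255).astype(np.uint8))
E
```

```text
[0.5941 0.0041 0.106 ] [-4.6  0.2 10.3] [ 0.11  0.86 -0.27] 0.06016432764965732 yaw 50.83118121252074 [-0.26  0.51  0.19  1.88 -0.14  0.77  0.9 ]
```

View pics/crop7.png

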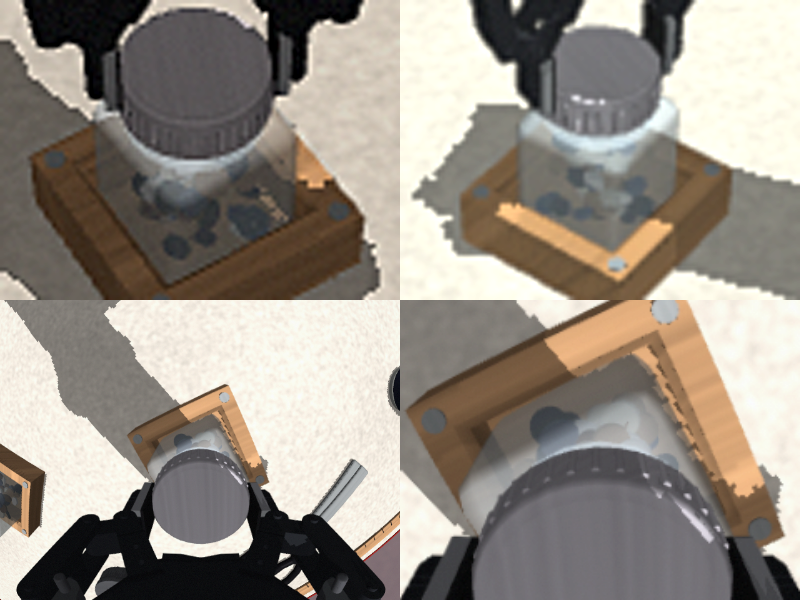

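The jar stays square in the well after a 1.19 rad hand turn. I'll lift gently while watching the force.

send_rows(deltas=[[0, 0, 0, -0.007, 0, 0, 0], [0, 0, 0, -0.014, 0, 0, 0], [0, 0, 0, -0.021, 0, 0, 0], [0, 0, 0, -0.021, 0, 0, 0]])

```text
clock: 12.6
tcp_pos: [0.5942, 0.0042, 0.1084]
orientation: [-1.054, -2.959, 0.001]
contact_force: [0.1, 0.4, 0.1]
grip_width: 0.0603
```

send_rows(deltas=[[0, 0, 0, -0.007, 0, 0, 0], [0, 0, 0, -0.014, 0, 0, 0], [0, 0, 0, -0.02, 0, 0, 0], [0, 0, 0, -0.02, 0, 0, 0]])

```text
clock: 12.93
tcp_pos: [0.5942, 0.0043, 0.1115]
orientation: [-1.054, -2.959, 0.0]
contact_force: [-1.0, -0.4, -0.8]
grip_width: 0.06
```

The force is only −0.8 N, which is the lid's own weight, so the threads have let go. I'll raise it to a gap of about 2 cm.

send_rows(deltas=[[0, 0, 0, -0.02, 0, 0, 0], [0, 0, 0, -0.05, 0, 0, 0], [0, 0, 0, -0.08, 0, 0, 0], [0, 0, 0, -0.11, 0, 0, 0], [0, 0, 0, -0.14, 0, 0, 0], [0, 0, 0, -0.165, 0, 0, 0], [0, 0, 0, -0.18, 0, 0, 0], [0, 0, 0, -0.18, 0, 0, 0], [0, 0, 0, -0.18, 0, 0, 0], [0, 0, 0, -0.18, 0, 0, 0], [0, 0, 0, -0.18, 0, 0, 0], [0, 0, 0, -0.18, 0, 0, 0]])

```text
clock: 13.93
tcp_pos: [0.5942, 0.0043, 0.1382]
orientation: [-1.054, -2.959, 0.0]
contact_force: [-0.1, 0.3, -0.7]
grip_width: 0.0599
```

```bash
python3 - <<'E'
from h import *
o=r.get_obs();print(o["clock"],o["tcp_pos"].round(4),o["contact_force"].round(1),o["moment"].round(2),o["grip_width"],abs(o["qvel"]).max())
_,a=grab("scene");_,b=grab("side")
c=lambda p,x,y:cv2.resize(p[y:y+100,x:x+133],(400,300),interpolation=cv2.INTER_CUBIC)
cv2.imwrite("pics/crop8.png",np.clip(np.vstack([np.hstack([c(a,255,205),c(b,275,190)]),np.hstack([cv2.resize(a,(400,300)),cv2.resize(b,(400,300))])])*1.3,0,255).astype(np.uint8))
E
```

```text
13.9333 [0.5942 0.0043 0.1382] [-0.1  0.3 -0.7] [ 0.04 -0.04  0.01] 0.059910243522756944 0.0019918563493164423
```

View pics/crop8.png

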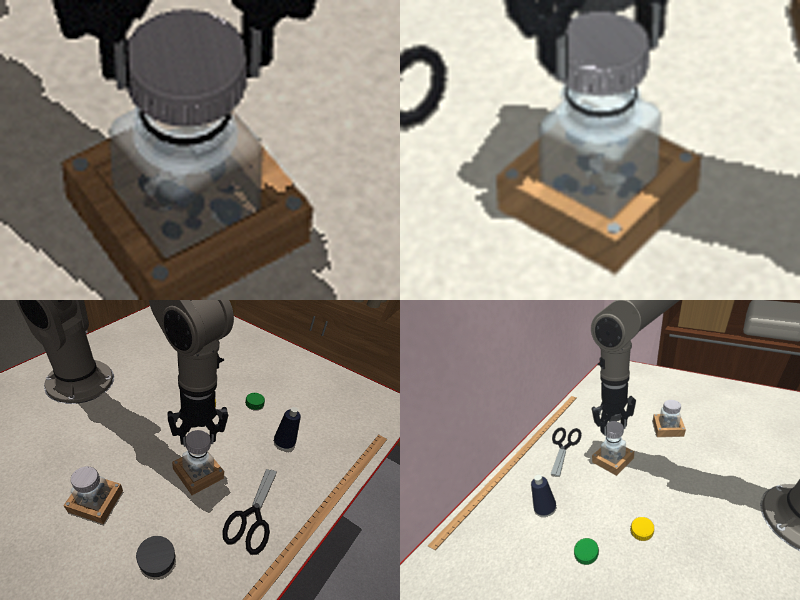

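The views show the lid level and clear above the open neck, the jar home in the stand, and everything else in place. Handing in.

```bash
python3 -c "
from bench import r
print(r.hand_in())"
```

```text
the job is handed in; nothing more can be done
None
```

The jar is home in the empty stand with its lid off, and the gripper is holding the lid level over the mouth. I handed the job in at about 14 s of the 46 s allowed; no verdict is reported.

**What I did:**
- I carried the jar by its lid to the stand and set it on the well floor.
- I let go briefly so it could settle, then gripped again at 80 N.
- I turned the lid 1.19 rad counter-clockwise while letting it rise, then lifted it straight off.

**Last checks:**
- **Lid free:** the wrist force was −0.7 N, about the lid's own weight, so the jar was not lifted with it.
- **Gap:** by the arm's position, the lid's lower edge is about 20 mm above the mouth.
- **Jar and surroundings:** the final pictures show the jar upright and square in the well. I saw nothing moved in them, judging by eye.

**Disagreements along the way:**
- The jar's yaw in the grip came out at 2.7° from the wrist camera and 5.7° from the other two. I used 4°, and the close view then matched the stand to within 0.5°.
- Triangulated heights read 2–3 mm low against the stated sizes.
- The wrist torque read about 0.27 N m both halfway through the turn and at its end, below the stated 0.4–0.8. The clean lift was therefore my evidence that the threads had let go.

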